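# Load the carrier plate and index the ratchet stage three strokes

### The arm

A 7-joint arm with a two-finger parallel gripper is mounted at the origin on a cart in front of the work surface, level with it; the furniture and walls round the work are solid. World frame = base frame: x ahead of the robot, y to its left, z up, the work surface at z = 0. Lengths are in mm, angles in rad, forces in N, time in s.
With the tool pointing down it reaches from about 350 to 900 mm from the base axis. Payload 8.1 kg.
Tool frame: the origin (TCP) lies at the centre of the arm's flange, where the gripper is bolted on; the fingertips stand 178 mm ahead of it and the grasp point (between the pads) lies 159 mm ahead of it (r.finger_overhang is the distance from the TCP to the fingertips, in mm); z points along the fingers, y is the line along which they close (so a half turn about z gives the same grasp; the last joint's range is limited). The gripper opens to 92 mm and grips with 3 to 60 N. Pads are 19 mm wide; open, the fingers measure 130 mm over their backs; the gripper's body (75 mm by 190 mm) begins 47 mm behind the grasp point.
Start: joints at [-1.407, 0.434, 0.025, 1.573, -0.012, 1.134, -0.075], TCP at [164.802, 602.887, 404.742] pointing down, gripper open.
Joint ranges: [-2.62, 2.62], [-0.44, 2.09], [-1.27, 1.32], [0.08, 2.57], [-1.32, 4.46], [0.12, 2], [-2.74, 2.74]. Speed limits (rad/s): [2.22, 2.22, 3.01, 3.01, 3.14, 3.14, 3.14].

### API

Orientations are given as a rotation vector (axis times angle).
In Python, from plant import r gives the robot as it stands.
- The arm moves only by the tool step_hand, called after "Request:" as name(argument=value, ...), one argument or row to a line, values as JSON. Schema: {"type":"object","properties":{"steps":{"type":"array","items":{"type":"array","items":{"type":"number"},"minItems":7,"maxItems":7},"minItems":1,"maxItems":5},"grip_n":{"type":"number"},"only":{"type":"string"},"quiet":{"type":"boolean"},"lines":{"type":"string"}},"required":["steps"],"additionalProperties":false}. steps is a list of rows, 1 to 5 of them, each of 7 numbers: the opening from 0.0 (shut) to 1.0 (fully open), then dx, dy, dz in shares of the most that a row can go, 1 being 62.5 mm, then a rotation vector rx, ry, rz in units of 0.25 rad; each row shifts and turns the commanded pose from where the row before left it, along the tool's axes as they then stand; what a row does not reach is not made up. A row lasts 1/8 s, in which the tool goes at most 62.5 mm and 0.188 rad, less where a joint would pass 70% of its speed; a pose out of reach is approached as far as the arm can. The fingers move at their own pace and stop on an object; grip_n is the grip in N (left out, the last holds). Time passes only in rows, so rows that do not move let the fingers close. The tool returns the time, the measured TCP pose, the force, the opening and the grip force at its end. only (a regular expression) keeps the lines of the reply that match it, lines (a string "A,B") keeps lines A to B, and quiet returns only ok. Input that does not fit is refused with a message, and nothing moves.
- r.observe(): the state, without advancing time (a new reading comes with each control period).
- r.capture(name): name is "scene" or "top" or "wrist"; returns a dict with "pixels" (480x640x3 uint8, red, green, blue), "intrinsics" (3x3 intrinsics, pixels), "world_to_cam" (4x4, takes a point from world to camera coordinates); the wrist camera has in their place "mount" (4x4, takes a point from camera to tool coordinates, whose origin is the TCP and whose axes are the flange's). Camera axes: x right, y up, looking along -z (the intrinsics and any distortion apply to the point x, -y, -z); pixel columns grow to the right and rows downward; lengths in mm; the calibration is good to about 2 mm. A picture is of the moment at which its call begins: read the wrist's pose just before it. There is no depth.
- r.sign_off(): hands the job in; it is judged then, once.
The state is a dict: "clock": time; "qpos": joint angles; "qd": joint speeds; "tau": joint torques, N m; "ee_pos": TCP position; "tool_rot": TCP orientation; "ft_force": force on the tool from outside, world axes, zero at the start; "wrist_torque": the same for the moment, N m; "grip_width": opening from 0.0 (shut) to 1.0 (fully open); "gripper_force": force on a finger pad.
Only numpy, scipy, OpenCV 4.12 (cv2) and the standard library are available. Lean on these libraries where they do the work, as an engineer would, in place of code of your own. Each camera call takes 0.05 s, during which the arm holds its last target. There are 200 camera calls.

### The job

Load the loose carrier plate into the carriage of the ratchet stage: hook its edge under the carriage's lip by tilting it, then lower the other edge so that it lies flat in the nest, before the lever is used. Then feed the carriage on by exactly three full strokes of the lever, each all the way down and all the way back up, and leave the lever up. Do not disturb the other things on the bench.

Things in the scene. Friction and masses are not known exactly. Their poses are not given: they have to be found in the camera images.
- station: Fixed ratchet stage; position and yaw vary. Origin on the bench top; +x points away from the robot, +y to its left. Grey base 12 mm thick: narrow left part (76 mm wide, y 16 to 196 mm) under the lever, wide right part (122 mm, y -201 to 21) under the carriage. Lever pivot (along x) at y 90, z 86.5 mm, between two cheeks 98 mm high. Black marks on the front edge, 20 mm apart, show the stops.
- nest (a point): Centre of the carriage's flat nest floor, 30 mm above the bench, axes as the station's; at carriage 0 it lies at station x 0, y -40 mm and travels with the carriage. The nest is 86 mm in x, 117 mm in y: far stop (+x) 8 mm high, side walls 5 mm thick and 10 mm high, near wall (-x) with the lip.
- lip (a point): Middle of the inner lower edge of the lip, at x -33 mm, z 12 mm from the nest's centre. The lip runs along the whole near side, 4 mm thick, and overhangs the floor by 10 mm (x -43 to -33 mm). A level plate is kept out by the far stop: put its edge in tilted, far edge up (about 0.28 rad), then lower the far edge.
- plate: Loose bare metal carrier plate, about 0.16 kg, 80 mm in its x, 110 mm in its y, 6 mm thick, flat on the bench between robot and stage. Origin at the centre of its underside, z up, +x away from the robot. A black grip rib stands on top; three dark round windows lie at x -16 mm. Either 110 mm edge fits under the lip.
- rib (a point): Top centre of the plate's grip rib, at x +15, y 0, z 31 mm in the plate's frame. The rib is 12 mm thick in x, 60 mm long in y and 25 mm high above the plate.
- lever (a joint): Lever angle in rad: 0 up (rest), 0.54 fully down at a hard stop. Pressing takes up to about 6 N at the bar; a spring brings it back up by itself in about 0.7 s. Each full stroke feeds the carriage one tooth (20 mm), complete only at the stop; on the way up the pawl slips over the next tooth and the carriage stays. Let it come fully up before the next stroke.
- lever_bar (a point): Centre of the lever's cross bar: black, round, 18 mm in diameter, 70 mm long along the station's x, at the left end of the lever, 110 mm from the pivot. About 116 mm above the bench at rest, 57 mm at the bottom; it moves almost straight down (4 mm sideways). Press it from above with closed fingertips.
- carriage (a joint): Travel of the carriage in m along the station's -y (to the robot's right), 0 to 0.09; friction (about 4 N) holds it where it stands. It starts at 0 to 0.005; after one, two, three full strokes it stands at 0.020, 0.040, 0.060.
- timer: Bystander: flat three-key timer, 70x66x19 mm, left of the plate. Origin at the centre of its underside.
- dish: Bystander: closed petri dish, 88 mm across, 16 mm high, to the right of the stage. Origin at the centre of its underside.
- bottle: Bystander: small clear reagent bottle with a black cap, 45 mm wide, 94 mm high, behind the stage. Origin at the centre of its underside.

How it is judged (in metres and radians):
On the way, in this order (a step that is already met when the one before it is completed fails the run):
1. the plate lies flat in the nest, one edge under the lip, with the carriage not yet advanced (x of plate in the frame of nest between -0.006 and 0.006 m and y of plate in the frame of nest between -0.007 and 0.007 m and z of plate in the frame of nest between -0.003 and 0.003 m and angle between plate's own z axis and vertical below 0.035 rad and angle between the y axis of plate and the y axis of nest, either way round below 0.12 rad and value of joint carriage below 0.012 m), for 0.2 s.
2. stroke 1: the lever is pressed fully down (value of joint lever above 0.47 rad), for 0.05 s.
3. after stroke 1 the lever is back up and the carriage stands at the mark for 1 (20 mm) (value of joint lever below 0.08 rad and value of joint carriage between 0.014 and 0.026 m), for 0.1 s.
4. stroke 2: the lever is pressed fully down (value of joint lever above 0.47 rad), for 0.05 s.
5. after stroke 2 the lever is back up and the carriage stands at the mark for 2 (40 mm) (value of joint lever below 0.08 rad and value of joint carriage between 0.034 and 0.046 m), for 0.1 s.
6. stroke 3: the lever is pressed fully down (value of joint lever above 0.47 rad), for 0.05 s.
At the end, for the whole second after the job is handed in: The plate lies flat in the nest under the lip (centre within 6 mm in x and 7 mm in y of the nest's centre, underside within 3 mm of its floor, tilt under 0.035 rad), at rest; the carriage stands three teeth on, at 60 mm (54 to 66 mm); the lever is up (under 0.06 rad) (x of plate in the frame of nest between -0.006 and 0.006 m and y of plate in the frame of nest between -0.007 and 0.007 m and z of plate in the frame of nest between -0.003 and 0.003 m and angle between plate's own z axis and vertical below 0.035 rad and angle between the y axis of plate and the y axis of nest, either way round below 0.12 rad and value of joint carriage between 0.054 and 0.066 m and value of joint lever below 0.06 rad and linear speed of plate below 0.02 m/s and velocity of joint carriage below 0.01 m/s); the robot touches nothing.
It fails at once if the carriage is fed beyond three strokes (value of joint carriage above 0.068 m).
It fails at once if the timer is disturbed (moved more than 25 mm) (distance of timer from where it was at the start of the episode above 0.025 m).
It fails at once if the petri dish is disturbed (moved more than 25 mm) (distance of dish from where it was at the start of the episode above 0.025 m).
It fails at once if the bottle is disturbed (moved more than 25 mm) (distance of bottle from where it was at the start of the episode above 0.025 m).
It also fails if it takes over 58 s, if anything falls off the work surface, if the arm or the gripper's body presses on something with over 40 N, if the wrist force passes 120 N, or if a joint passes its speed limit or range.

## Working session

There is one attempt and no reset: what is moved stays moved. The work goes in short steps, Python scripts to look and compute and a tool call to move; the robot and the scene stay as the last step left them, time stands still between calls to the robot, and variables do not carry over. Pictures are saved under pics/ and viewed, at most 10 in all, crops included, and the job is handed in when it is done.

```bash
ls; mkdir -p pics
```

Run:
```python
from plant import r
import cv2, numpy as np, pickle
o=r.observe(); print(o)
for n in ("scene","top"):
    c=r.capture(n); pickle.dump(c,open(f"pics/{n}0.pkl","wb"))
    cv2.imwrite(f"pics/{n}0.png",c["pixels"][:,:,::-1]); print(n,c["intrinsics"],c["world_to_cam"],[k for k in c])
```

```text
pics
plant.py
{'clock': 0.0, 'qpos': array([-1.40663309,  0.43522243,  0.02496557,  1.57409393, -0.01157707,
        1.13400062, -0.07515302]), 'qd': array([ 6.25239692e-04, -2.77521206e-05,  5.50810707e-04,  9.74944990e-04,
        9.47812870e-04, -8.42684268e-04,  1.41150642e-03]), 'tau': array([-6.75218780e-04, -6.67831492e+01,  9.84431393e-01, -3.14470804e+01,
       -6.07314846e-02,  4.26776439e-02,  1.82213312e-04]), 'ee_pos': array([164.72646928, 602.66098506, 403.94624694]), 'tool_rot': array([-4.17948231e-01, -3.11361631e+00,  2.48025892e-03]), 'ft_force': array([ 0.00545757, -0.38594545,  0.66153697]), 'wrist_torque': array([ 0.05428315, -0.01872807, -0.013889  ]), 'gripper_force': 0.0, 'grip_width': 0.9996110310742676}
scene [[512.95448158   0.         320.40142225]
 [  0.         512.95448158 239.48256743]
 [  0.           0.           1.        ]] [[ 8.01086939e-01 -5.98519341e-01  5.85784432e-03 -4.46801028e+02]
 [ 4.39979812e-01  5.95468884e-01  6.72186412e-01 -3.11946455e+02]
 [-4.05804732e-01 -5.35902422e-01  7.40358773e-01 -7.38702418e+02]
 [ 0.00000000e+00  0.00000000e+00  0.00000000e+00  1.00000000e+00]] ['pixels', 'intrinsics', 'world_to_cam']
top [[508.3436785    0.         319.47068147]
 [  0.         508.3436785  235.6460481 ]
 [  0.           0.           1.        ]] [[ 6.32333707e-03 -9.99978832e-01 -1.53358549e-03 -3.08191980e+00]
 [ 9.95436978e-01  6.14858110e-03  9.52229934e-02 -5.49785513e+02]
 [-9.52115483e-02 -2.12871479e-03  9.95454785e-01 -1.03295731e+03]
 [ 0.00000000e+00  0.00000000e+00  0.00000000e+00  1.00000000e+00]] ['pixels', 'intrinsics', 'world_to_cam']
```

View pics/top0.png

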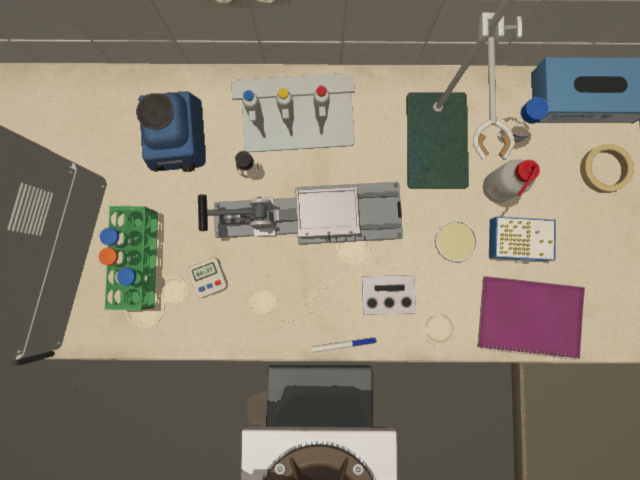

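View pics/scene0.png

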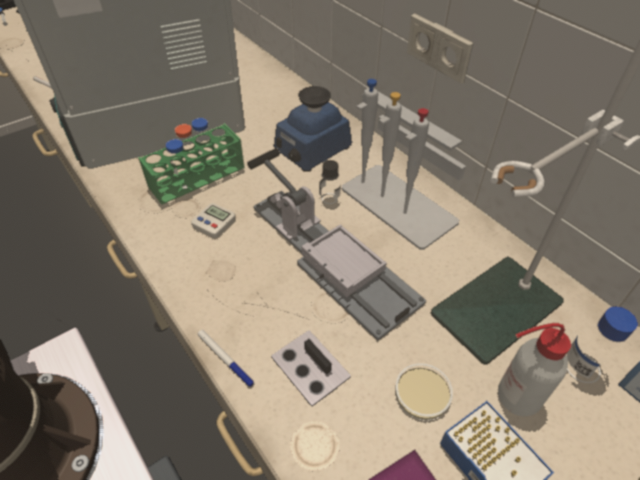

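The top view shows the plate at about (362–415, 277–314), with its rib at (389, 288) on the far side and its windows at row 302. The station base spans (214–402, 183–243), the lever bar is at (202, 212) and the nest at (328, 210). The scene view agrees, with the arm out of sight to the left. Next is an enlarged crop.

Run:
```python
import cv2
t=cv2.imread("pics/top0.png"); cv2.imwrite("pics/topcrop.png",cv2.resize(t[165:325,190:430],None,fx=3.3,fy=3.3,interpolation=cv2.INTER_CUBIC))
s=cv2.imread("pics/scene0.png"); cv2.imwrite("pics/scenecrop.png",cv2.resize(s[140:410,235:435],None,fx=2.2,fy=2.2,interpolation=cv2.INTER_CUBIC))
```

```text
(no output)
```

View pics/topcrop.png

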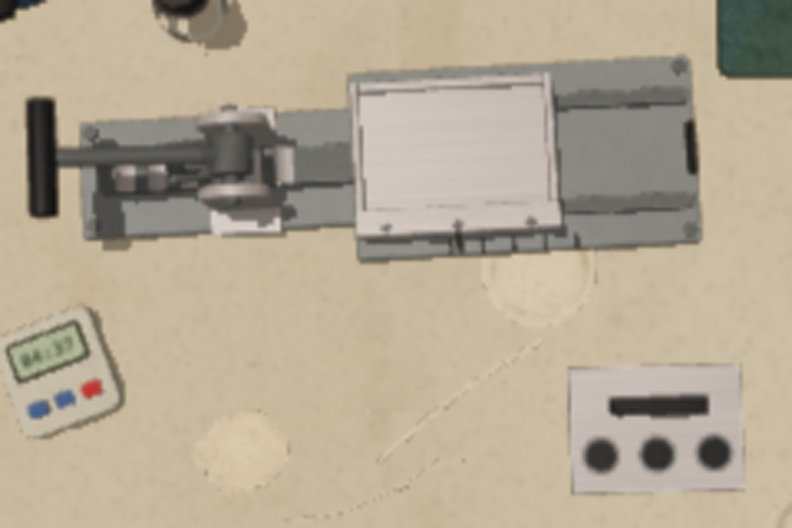

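View pics/scenecrop.png

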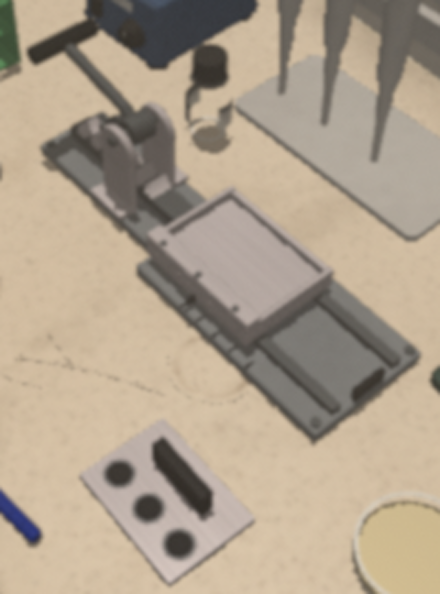

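Both crops confirm this: the plate has yaw near 0 with its rib on the far side, and the lip with its three screws is on the near side of the nest. The station is yawed by about +0.05 rad, and the bar is at crop (42, 157). Now I'll measure with masks.

Create h.py:
```python
import numpy as np, cv2, pickle
def ray(c,px,z):
    """world points on plane z from pixels"""
    px=np.atleast_2d(np.float64(px)); K=c["intrinsics"]; W=c["world_to_cam"]; R,t=W[:3,:3],W[:3,3]
    d=np.c_[(px-K[[0,1],[2,2]])/K[[0,1],[0,1]],np.ones(len(px))]*[1,-1,-1]
    o=-R.T@t; d=d@R
    return o+d*((z-o[2])/d[:,2])[:,None]
def proj(c,P):
    P=np.atleast_2d(P); K=c["intrinsics"]; W=c["world_to_cam"]; q=(P@W[:3,:3].T+W[:3,3])*[1,-1,-1]
    q=q/q[:,2:]; return q[:,:2]*K[[0,1],[0,1]]+K[[0,1],[2,2]]
def biggest(m):
    cs,_=cv2.findContours(m.astype(np.uint8),cv2.RETR_EXTERNAL,cv2.CHAIN_APPROX_NONE); return max(cs,key=cv2.contourArea)[:,0]
def rect(c,m,off,z):
    P=ray(c,biggest(m)+np.array(off),z)[:,:2]; (x,y),s,a=cv2.minAreaRect(P.astype(np.float32)); return np.round([x,y,*s,a],1)
```

Run:
```python
from h import *
c=pickle.load(open("pics/top0.pkl","rb")); im=c["pixels"]
hsv=cv2.cvtColor(im,cv2.COLOR_RGB2HSV).astype(int); S,V=hsv[...,1],hsv[...,2]
def box(a,x0,x1,y0,y1): return a[y0:y1,x0:x1]
print("bench S,V",S[255,300],V[255,300]," plate",S[310,389],V[310,389]," base",S[200,380],V[200,380]," floor",S[210,328],V[210,328])
# plate
b=(355,425,268,322)
m=box((S<55),*b); m=cv2.morphologyEx(m.astype(np.uint8),cv2.MORPH_CLOSE,np.ones((3,3)))
print("plate",rect(c,m,(b[0],b[2]),6))
b=(366,412,282,294); print("rib",rect(c,box(V<80,*b),(b[0],b[2]),31))
for x in (371,389,407):
    b=(x-8,x+9,294,311); q=biggest(box(V<110,*b))+[b[0],b[2]]; print("win",ray(c,q.mean(0),6).round(1))
b=(190,214,190,236); print("bar",rect(c,box(V<70,*b),(b[0],b[2]),116))
b=(205,415,175,250); m=box((S<60),*b); q=biggest(m)+[b[0],b[2]]
P=ray(c,q,12)
# near edge wide & right edge & left edge
def line(s): vx,vy,x,y=cv2.fitLine(P[s][:,:2].astype(np.float32),cv2.DIST_HUBER,0,.01,.01).ravel(); return np.round([np.arctan2(vy,vx),x,y],4)
near=np.array([ (305<a<398) and bb>230 for a,bb in q]); right=np.array([a>396 and 190<bb<232 for a,bb in q]); left=np.array([a<218 and 206<bb<232 for a,bb in q])
nearL=np.array([220<a<250 and bb>230 for a,bb in q]);farR=np.array([365<a<395 and bb<200 for a,bb in q])
for n,s in dict(near=near,right=right,left=left,nearL=nearL,farR=farR).items(): print(n,s.sum(),line(s))
```

```text
bench S,V 58 198  plate 24 192  base 15 138  floor 22 206
plate [ 4.288e+02 -1.478e+02  1.106e+02  1.463e+02  4.000e-01]
rib [ 4.432e+02 -1.431e+02  1.020e+01  5.760e+01  4.000e-01]
win [[ 411.2 -110.1    6. ]]
win [[ 412.5 -145.7    6. ]]
win [[ 413.9 -181.9    6. ]]
bar [584.5 223.5  67.8  15.3   1.7]
near 92 [ -1.5646 523.4027 -80.9393]
right 41 [-1.140000e-02  6.068816e+02 -1.997956e+02]
left 63 [7.190000e-02 5.856722e+02 2.415661e+02]
nearL 29 [ -1.5646 521.7851 179.2356]
farR 29 [  -1.5648  682.0732 -129.3445]
```

Run:
```python
from h import *
c=pickle.load(open("pics/top0.pkl","rb")); im=c["pixels"]
hsv=cv2.cvtColor(im,cv2.COLOR_RGB2HSV).astype(int); S,V=hsv[...,1],hsv[...,2]
def box(a,x0,x1,y0,y1): return a[y0:y1,x0:x1]
b=(355,425,268,322); m=box((S<40)|(V<100),*b); m=cv2.morphologyEx(m.astype(np.uint8),cv2.MORPH_CLOSE,np.ones((3,3)))
print("plate",rect(c,m,(b[0],b[2]),6))
b=(205,415,175,250); m=box((S<40),*b); q=biggest(m)+[b[0],b[2]]; P=ray(c,q,12)
def line(s,n):
    for _ in range(3):
        vx,vy,x,y=cv2.fitLine(P[s][:,:2].astype(np.float32),cv2.DIST_HUBER,0,.01,.01).ravel()
        d=abs((P[:,0]-x)*vy-(P[:,1]-y)*vx); s=s&(d<2.5)
    print(n,s.sum(),np.round([np.arctan2(vy,vx),x,y],4))
A,B=q.T
line((A>305)&(A<398)&(B>230),"near"); line((A>396)&(B>190)&(B<232),"right"); line((A<218)&(B>205)&(B<235),"left")
line((A>220)&(A<250)&(B>225),"nearL"); line((A>365)&(A<395)&(B<200),"farR")
# carriage top: bright, low-sat
b=(285,370,180,250); m=box((S<40)&(V>165),*b); m=cv2.morphologyEx(m.astype(np.uint8),cv2.MORPH_CLOSE,np.ones((3,3)))
for z in (40,46): print("carriage",z,rect(c,m,(b[0],b[2]),z))
```

```text
plate [ 428.4 -145.1   79.8  109.6    1.9]
near 92 [ -1.5127 542.2367 -67.9915]
right 37 [ 6.120000e-02  6.036580e+02 -1.692643e+02]
left 17 [3.969000e-01 5.953708e+02 2.378238e+02]
nearL 29 [ -1.5141 550.1826 178.8205]
farR 29 [  -1.4899  664.0315 -119.8737]
carriage 40 [599.4 -15.6  95.9 126.    3.5]
carriage 46 [598.5 -15.5  95.4 125.3   3.5]
```

Add to h.py:
```python
from scipy.spatial.transform import Rotation as Ro
def tool(a,tilt=0,b=None):
    """tool down, closing along yaw a; tilted by tilt about station y (far edge up), station yaw b"""
    T=np.array([[-np.sin(a),np.cos(a),0],[np.cos(a),np.sin(a),0],[0,0,-1]]).T
    b=a if b is None else b
    return Ro.from_rotvec(np.array([np.sin(b),-np.cos(b),0])*tilt)*Ro.from_matrix(T)
def plan(p,Rt,n,o=None,p0=None,R0=None):
    if p0 is None: p0=o["ee_pos"]; R0=Ro.from_rotvec(o["tool_rot"])
    p0=np.array(p0,float); rv=(R0.inv()*Rt).as_rotvec(); st=(np.array(p)-p0)/n
    for i in range(n):
        Ri=R0*Ro.from_rotvec(rv*i/n); print(np.round(Ri.inv().apply(st),1),np.round(rv/n,3))
```

Run:
```python
from h import *; from plant import r
print(r.capture("wrist")["mount"]); print(r.capture("wrist")["intrinsics"])
o=r.observe(); plan([400,-30,440],tool(.06),11,o)
```

```text
[[-7.94355341e-04  9.69084515e-01  2.46727730e-01  6.57334915e+01]
 [ 9.99999473e-01  9.30317751e-04 -4.34493539e-04 -1.67679140e-01]
 [-6.50596147e-04  2.46727255e-01 -9.69084743e-01  2.01912681e+01]
 [ 0.00000000e+00  0.00000000e+00  0.00000000e+00  1.00000000e+00]]
[[379.92628427   0.         314.80122204]
 [  0.         379.92628427 237.24813228]
 [  0.           0.           1.        ]]
[-35.8 -49.9  -3.2] [-0.     0.     0.113]
[-41.2 -45.5  -3.2] [-0.     0.     0.113]
[-46.1 -40.6  -3.2] [-0.     0.     0.113]
[-50.3 -35.1  -3.2] [-0.     0.     0.113]
[-54.  -29.2  -3.2] [-0.     0.     0.113]
[-56.9 -22.9  -3.2] [-0.     0.     0.113]
[-59.2 -16.3  -3.2] [-0.     0.     0.113]
[-60.6  -9.6  -3.2] [-0.     0.     0.113]
[-61.3  -2.7  -3.2] [-0.     0.     0.113]
[-61.2   4.3  -3.2] [-0.     0.     0.113]
[-60.3  11.2  -3.2] [-0.     0.     0.113]
```

Units first: shifts go in shares of 62.5 mm and turns go in units of 0.25 rad. So -42 mm is -0.672, -38 mm is -0.608, 0.11 rad is 0.44.

Request:
step_hand(
  steps=[
    [1, -0.544, -0.736, -0.048, 0, 0, 0.44],
    [1, -0.608, -0.672, -0.048, 0, 0, 0.44],
    [1, -0.672, -0.592, -0.048, 0, 0, 0.44],
    [1, -0.736, -0.512, -0.048, 0, 0, 0.44],
    [1, -0.784, -0.432, -0.048, 0, 0, 0.44],
  ],
)

```text
clock: 0.82
ee_pos: [265.4, 337.6, 419.8]
tool_rot: [-1.253, -2.881, -0.001]
ft_force: [1.1, 0.8, 0.3]
grip_width: 1.001
gripper_force: 0.0
```

Request:
step_hand(
  steps=[
    [1, -0.816, -0.336, -0.048, 0, 0, 0.44],
    [1, -0.848, -0.24, -0.048, 0, 0, 0.44],
    [1, -0.864, -0.144, -0.048, 0, 0, 0.44],
    [1, -0.88, -0.048, -0.048, 0, 0, 0.44],
    [1, -0.88, 0.048, -0.048, 0, 0, 0.44],
  ],
)

```text
clock: 1.45
ee_pos: [364.0, 80.9, 435.0]
tool_rot: [-1.988, -2.433, -0.002]
ft_force: [1.1, 0.6, 0.8]
grip_width: 1.002
gripper_force: 0.0
```

Run:
```python
from h import *; from plant import r
o=r.observe(); plan([500,-30,440],tool(.05),2,o)
```

```text
[-67.9  55.6  -2.5] [ 0.    -0.     0.075]
[-63.5  60.5  -2.5] [ 0.    -0.     0.075]
```

Converted, -42 mm is -0.672, -40 mm is -0.64, 0.05 rad is 0.2.

Request:
step_hand(
  steps=[
    [1, -0.672, 0.56, -0.032, 0, 0, 0.2],
    [1, -0.672, 0.576, -0.032, 0, 0, 0.2],
    [1, -0.64, 0.608, 0, 0, 0, 0.2],
    [1, 0, 0, 0, 0, 0, 0],
    [1, 0, 0, 0, 0, 0, 0],
  ],
)

```text
clock: 2.08
ee_pos: [490.2, -23.0, 438.3]
tool_rot: [-2.16, -2.28, 0.002]
ft_force: [-0.8, 0.9, -0.0]
grip_width: 0.996
gripper_force: 0.0
```

Run:
```python
from h import *; from plant import r
o=r.observe(); c=r.capture("wrist"); c["ee"]=o["ee_pos"]; c["rv"]=o["tool_rot"]
T=np.eye(4); T[:3,:3]=Ro.from_rotvec(c["rv"]).as_matrix(); T[:3,3]=c["ee"]
c["world_to_cam"]=np.linalg.inv(T@c["mount"]); pickle.dump(c,open("pics/w0.pkl","wb"))
cv2.imwrite("pics/w0.png",c["pixels"][:,:,::-1]); print(o["ee_pos"],o["tool_rot"])
t=pickle.load(open("pics/top0.pkl","rb"))
for n,P in dict(nest=[598.8,-15.6,40],plate=[428.4,-145.1,6]).items(): print(n,proj(c,P))
```

```text
[490.2163667  -22.98741098 438.30046336] [-2.16039924e+00 -2.27963971e+00  1.54116463e-03]
nest [[423.28943158 206.52708312]]
plate [[256.85412285 303.26031995]]
```

View pics/w0.png

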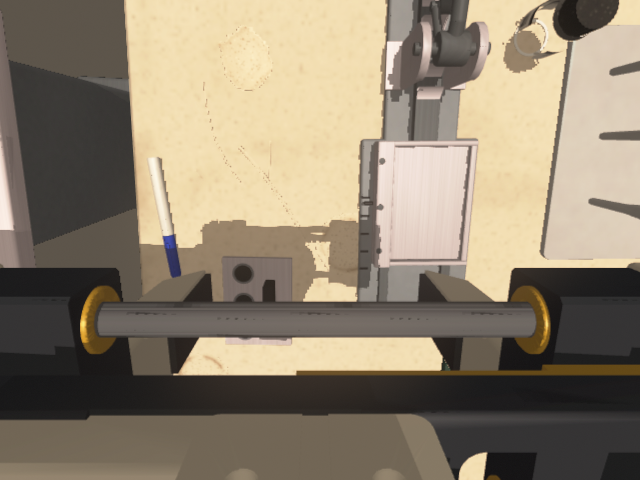

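The wrist view shows the carriage outline at (377–477, 140–266). The lip strip is at columns 377–392, the side walls at rows ~143 and ~264, the far stop at columns ~467–475, and the plate at (222–293, 257–345). I'll get edges from intensity profiles.

Run:
```python
from h import *
c=pickle.load(open("pics/w0.pkl","rb")); g=cv2.cvtColor(c["pixels"],cv2.COLOR_RGB2GRAY).astype(float)
for col in (405,430,455):
    p=g[130:275,col-2:col+3].mean(1); print(col,"top",p[3:24].astype(int),"bot",p[120:145].astype(int))
for row in (165,200,235):
    p=g[row-2:row+3].mean(0); print(row,"L 355-400",p[355:400].astype(int),"R 455-485",p[455:485].astype(int))
```

```text
405 top [156 158 158 158 158 158 158 161 182 218 219 204 164 119 163 229 229 229
 229 228 229] bot [208 208 207 207 207 206 206 205 192 128 113 142 194 207 190 160 148 148
 148 148 148 147 146 146 146]
430 top [119 119 120 119 119 119 117 130 185 215 212 197 153 144 212 226 225 225
 226 226 225] bot [208 208 207 207 207 206 206 206 189 117 115 147 194 204 189 154 147 147
 147 147 139 117 109 109 108]
455 top [163 164 164 165 162 152 144 154 196 215 209 193 158 163 225 224 224 224
 224 224 224] bot [205 205 204 204 204 204 201 192 174 113 123 164 201 205 191 156 147 148
 148 148 149 149 147 147 147]
165 L 355-400 [222 222 221 219 172 105 104 128 148 160 163 163 162 163 122  97  97  97
  96  95  99  96 115 180 205 200 198 196 211 225 228 228 228 228 228 228
 226 228 215 225 226 227 226 227 231] R 455-485 [224 224 222 222 223 222 221 222 220 221 216 209 146  99 113 171 218 223
 217 210 179 208 221 221 221 221 221 221 221 220]
200 L 355-400 [220 221 220 169 107  99 115 124 128 119 115 116 116 115  94  84  85  85
  90  96  95 123 187 215 223 227 225 225 225 222 222 220 221 222 219 217
 210 198 209 219 219 219 226 226 224] R 455-485 [216 216 215 213 216 214 215 216 162 109  98 131 178 211 214 212 200 181
 204 214 215 216 215 215 215 216 215 216 215 214]
235 L 355-400 [135 135 135 113  87  78  77  77  78  78  78  78  78  81  89  92  92  90
  91  91 100 112 119 121 175 197 213 215 213 215 211 214 215 211 209 199
 202 203 205 209 213 213 213 215 213] R 455-485 [207 208 207 207 161 122 101  95 142 186 203 208 209 180 202 221 223 223
 222 222 222 222 222 223 223 223 222 223 223 223]
```

Run:
```python
from h import *
c=pickle.load(open("pics/w0.pkl","rb")); t=pickle.load(open("pics/top0.pkl","rb")); s=pickle.load(open("pics/scene0.pkl","rb"))
R=Ro.from_rotvec(c["rv"]).as_matrix(); print("tool yaw",np.arctan2(R[1,1],R[0,1]))
print("left wall outer",ray(c,[[405,140.8],[455,140.8]],40).round(1).tolist())
print("left wall inner",ray(c,[[405,145],[455,144.5]],40).round(1).tolist())
print("right wall outer",ray(c,[[405,265.2],[455,265.2]],40).round(1).tolist())
print("right wall inner",ray(c,[[405,261.2],[455,260.8]],40).round(1).tolist())
print("lip inner z46",ray(c,[[393,165],[392,200],[390.5,235]],46).round(1).tolist())
print("stop outer z38",ray(c,[[475.5,165],[472,200],[468.3,235]],38).round(1).tolist())
print("stop inner z38",ray(c,[[470,165],[466.5,200],[463,235]],38).round(1).tolist())
m=cv2.cvtColor(c["pixels"],cv2.COLOR_RGB2HSV); 
# same for top image: profile across nest
g=cv2.cvtColor(t["pixels"],cv2.COLOR_RGB2GRAY).astype(int)
print("top row 208 L",g[206:210,290:306].mean(0).astype(int),"R",g[206:210,348:368].mean(0).astype(int))
print("top col 328",g[180:245,326:331].mean(1).astype(int))
```

```text
tool yaw 0.05369851995703602
left wall outer [[573.3, 47.2, 40.0], [621.4, 49.8, 40.0]]
left wall inner [[573.7, 43.3, 40.0], [621.9, 46.3, 40.0]]
right wall outer [[587.3, -78.3, 40.0], [639.5, -75.6, 40.0]]
right wall inner [[586.8, -74.0, 40.0], [638.9, -70.8, 40.0]]
lip inner z46 [[562.9, 24.0, 46.0], [565.4, -9.8, 46.0], [567.6, -45.3, 46.0]]
stop outer z38 [[645.6, 27.9, 38.0], [647.5, -6.7, 38.0], [649.3, -43.0, 38.0]]
stop inner z38 [[640.2, 27.6, 38.0], [642.0, -7.0, 38.0], [643.9, -43.2, 38.0]]
top row 208 L [131 129 124 124 126 127 135 183 169 132 195 200 200 200 200 200] R [191 191 191 191 191 191 187 162 186 170 106 132 136 136 136 137 137 137
 135 134]
top col 328 [181 181 181 181 177 149 139 138 145 182 188 142 181 192 193 193 193 194
 195 196 196 194 193 193 194 196 196 195 193 195 198 197 196 195 196 197
 197 196 197 194 195 195 196 197 196 193 191 179 189 194 193 182 159 148
 152 105  69  65  74  82  94  96 106 174 185]
```

Run:
```python
from h import *; from plant import r
c=pickle.load(open("pics/w0.pkl","rb"))
print("plate top edge corners",ray(c,[[222,257],[292.5,257.5]],6).round(1).tolist())
o=r.observe(); plan([443.3,-144.6,215],tool(.035),5,o)
```

```text
plate top edge corners [[388.0, -90.5, 6.0], [467.9, -86.9, 6.0]]
[-23.9 -10.6  44.7] [-0.    -0.     0.004]
[-23.9 -10.5  44.7] [-0.    -0.     0.004]
[-24.  -10.4  44.7] [-0.    -0.     0.004]
[-24.  -10.4  44.7] [-0.    -0.     0.004]
[-24.  -10.3  44.7] [-0.    -0.     0.004]
```

Request:
step_hand(
  steps=[
    [0.6, -0.384, -0.168, 0.7152, 0, 0, 0.016],
    [0.6, -0.384, -0.168, 0.7152, 0, 0, 0.016],
    [0.6, -0.384, -0.168, 0.7152, 0, 0, 0.016],
    [0.6, -0.384, -0.168, 0.7152, 0, 0, 0.016],
    [0.6, -0.384, -0.168, 0.7152, 0, 0, 0.016],
  ],
)

```text
clock: 2.75
ee_pos: [443.2, -144.5, 214.4]
tool_rot: [2.18, 2.262, 0.002]
ft_force: [1.4, 0.2, -0.4]
grip_width: 0.607
gripper_force: 0.0
```

Request:
step_hand(
  steps=[
    [0.5, 0, 0, 0, 0, 0, 0],
    [0.5, 0, 0, 0, 0, 0, 0],
  ],
)

```text
clock: 3.0
ee_pos: [444.0, -144.4, 216.0]
tool_rot: [-2.182, -2.26, -0.002]
ft_force: [-0.7, 0.2, -0.0]
grip_width: 0.506
gripper_force: 0.0
```

Run:
```python
from h import *; from plant import r
o=r.observe(); plan([443.8,-144.2,188],tool(.035),1,o)
```

```text
[ 0.2 -0.2 28. ] [ 0.001 -0.001  0.   ]
```

Converted, 14 mm is 0.224.

Request:
step_hand(
  steps=[
    [0.5, 0, 0, 0.224, 0, 0, 0],
    [0.5, 0, 0, 0.224, 0, 0, 0],
    [0.1, 0, 0, 0, 0, 0, 0],
    [0.1, 0, 0, 0, 0, 0, 0],
    [0.05, 0, 0, 0, 0, 0, 0],
  ],
  grip_n=40,
)

```text
clock: 3.62
ee_pos: [443.7, -145.5, 187.4]
tool_rot: [2.183, 2.258, 0.0]
ft_force: [0.8, 0.9, -0.4]
grip_width: 0.222
gripper_force: 0.0
```

Request:
step_hand(
  steps=[
    [0, 0, 0, 0, 0, 0, 0],
    [0, 0, 0, 0, 0, 0, 0],
    [0, 0, 0, 0, 0, 0, 0],
  ],
)

```text
clock: 4.0
ee_pos: [443.8, -145.5, 187.4]
tool_rot: [2.183, 2.258, 0.001]
ft_force: [-0.4, 0.9, 4.1]
grip_width: 0.126
gripper_force: 40.0
```

Add to h.py:
```python
B=.058; EX=np.array([np.cos(B),np.sin(B),0]); EY=np.array([-np.sin(B),np.cos(B),0])
NX,HY,L=597.2,-51.3,187.4
def edge(xe,ze,th):
    Rt=tool(B,th); return EX*(NX+xe)+EY*HY+[0,0,30+ze]-Rt.apply([0,-55,L]),Rt
def now(o):
    """where the plate's near lower edge is, in the nest frame, by the hand"""
    R=Ro.from_rotvec(o["tool_rot"]); E=o["ee_pos"]+R.apply([0,-55,L])
    z=R.as_matrix()[:,2]; y=R.as_matrix()[:,1]
    print("xe %.1f ze %.1f dy %.1f tilt %.3f roll %.3f yaw %.3f"%(E@EX-NX,E[2]-30,E@EY-HY,np.arcsin(y[2]),z@EY,np.arctan2(y[1],y[0])),"F",(o["ft_force"]@np.array([EX,EY,[0,0,1]]).T).round(1),"grip",round(o["grip_width"],3))
```

```text
(no output)
```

Request:
step_hand(
  steps=[
    [0, 0, 0, -0.08, 0, 0, 0],
    [0, 0, 0, -0.32, 0, 0, 0],
    [0, 0, 0, -0.72, 0, 0, 0],
    [0, 0, 0, -0.72, 0, 0, 0],
  ],
)

```text
clock: 4.5
ee_pos: [443.2, -145.4, 303.3]
tool_rot: [-2.183, -2.258, 0.002]
ft_force: [0.9, 0.3, -2.2]
grip_width: 0.132
gripper_force: 40.0
```

Run:
```python
from h import *; from plant import r
o=r.observe(); now(o); p,R=edge(-24,60,.28); print(p); plan(p,R,5,o)
```

```text
xe -218.5 ze 86.0 dy -118.2 tilt -0.002 roll -0.000 yaw 0.034 F [ 0.9  0.3 -2.2] grip 0.132
[576.27708293 -17.92480687 285.30134981]
[24.6 27.5  3.6] [-0.056  0.001 -0.005]
[24.5 27.3  5.1] [-0.056  0.001 -0.005]
[24.3 27.1  6.7] [-0.056  0.001 -0.005]
[24.2 26.8  8.2] [-0.056  0.001 -0.005]
[24.  26.4  9.7] [-0.056  0.001 -0.005]
```

Request:
step_hand(
  steps=[
    [0, 0.3936, 0.44, 0.0576, -0.224, 0, -0.02],
    [0, 0.392, 0.4368, 0.0816, -0.224, 0, -0.02],
    [0, 0.3888, 0.4336, 0.1072, -0.224, 0, -0.02],
    [0, 0.3872, 0.4288, 0.1312, -0.224, 0, -0.02],
    [0, 0.384, 0.4224, 0.1552, -0.224, 0, -0.02],
  ],
)

```text
clock: 5.12
ee_pos: [577.0, -16.9, 284.0]
tool_rot: [2.011, 2.134, 0.298]
ft_force: [0.2, -0.5, -1.7]
grip_width: 0.126
gripper_force: 40.0
```

Request:
step_hand(
  steps=[
    [0, 0, 0, 0, 0, 0, 0],
    [0, 0, 0, 0, 0, 0, 0],
  ],
)

```text
clock: 5.38
ee_pos: [576.0, -18.3, 283.9]
tool_rot: [2.012, 2.134, 0.295]
ft_force: [-0.4, -0.6, -2.0]
grip_width: 0.126
gripper_force: 40.0
```

Run:
```python
from h import *; from plant import r
o=r.observe(); now(o); p,R=edge(-24,14,.28); plan(p,R,2,o)
a,b=r.capture("top"),r.capture("scene"); pickle.dump((a,b),open("pics/t1.pkl","wb"))
A=cv2.resize(a["pixels"][150:270,270:400],None,fx=4,fy=4,interpolation=2); Bm=cv2.resize(b["pixels"][200:340,280:410],None,fx=3.43,fy=3.43,interpolation=2)
cv2.imwrite("pics/t1.png",np.hstack([A,Bm[:A.shape[0]]])[:600,:800,::-1])
```

```text
xe -24.7 ze 58.6 dy -1.0 tilt 0.278 roll -0.003 yaw 0.059 F [-0.5 -0.5 -2. ] grip 0.126
[ 0.2 -6.  21.5] [-0.001  0.002  0.001]
[ 0.2 -6.  21.5] [-0.001  0.002  0.001]
```

View pics/t1.png

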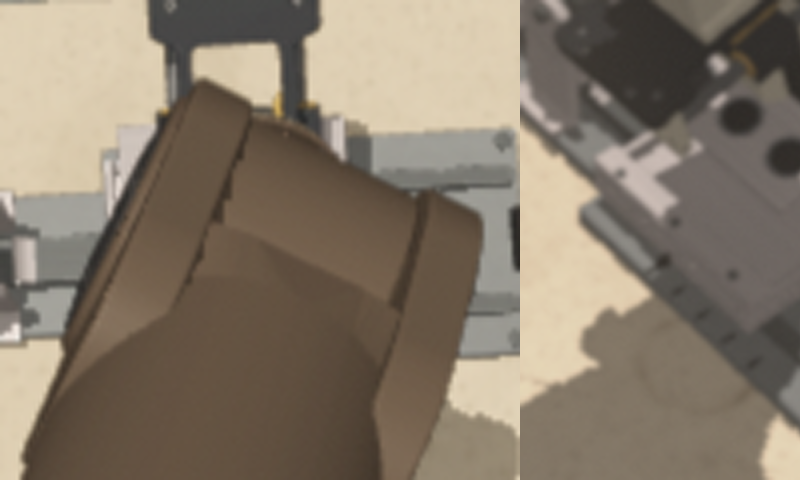

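The top view is blocked by the arm. The scene crop shows the tilted plate above the nest with two windows at scene pixels (344, 233.5) and (357, 246). I'll compare those with where the hand says they should be.

Run:
```python
from h import *; from plant import r
o=r.observe(); (a,s)=pickle.load(open("pics/t1.pkl","rb")); s0=pickle.load(open("pics/scene0.pkl","rb"))
R=Ro.from_rotvec(o["tool_rot"])
for d in (0,1.6): 
  for k in (36,0,-36): print("d",d,"win",k,proj(s,o["ee_pos"]+R.apply([d+k,-31,L-6])).round(1))
# windows in the current scene image
v=cv2.cvtColor(s["pixels"],cv2.COLOR_RGB2HSV)[...,2]; sub=v[215:275,325:395]
n,l,st,ce=cv2.connectedComponentsWithStats((sub<50).astype(np.uint8))
print([(st[i,4],(ce[i]+[325,215]).round(1).tolist(),st[i,2:4].tolist()) for i in range(1,n) if 20<st[i,4]<500])
# scene bias: windows on bench at start, known from top
v=cv2.cvtColor(s0["pixels"],cv2.COLOR_RGB2HSV)[...,2]; sub=v[335:400,270:335]
n,l,st,ce=cv2.connectedComponentsWithStats((sub<80).astype(np.uint8))
print([(st[i,4],ray(s0,ce[i]+[270,335],6).round(1).tolist()) for i in range(1,n) if st[i,4]>20])
```

```text
d 0 win 36 [[331.1 223.8]]
d 0 win 0 [[344.6 235.2]]
d 0 win -36 [[358.7 247.1]]
d 1.6 win 36 [[330.5 223.4]]
d 1.6 win 0 [[344.  234.7]]
d 1.6 win -36 [[358.  246.5]]
[(np.int32(72), [361.2, 222.1], [10, 16]), (np.int32(48), [343.8, 233.2], [9, 7])]
[(np.int32(359), [[448.8, -137.9, 6.0]]), (np.int32(81), [[412.8, -106.9, 6.0]]), (np.int32(86), [[413.9, -142.9, 6.0]]), (np.int32(91), [[415.3, -179.1, 6.0]])]
```

Request:
step_hand(
  steps=[
    [0, 0.0064, -0.096, 0.344, 0, 0.004, 0],
    [0, 0.0064, -0.096, 0.344, 0, 0.004, 0],
    [0, 0, 0, 0, 0, 0, 0],
  ],
)

```text
clock: 5.85
ee_pos: [575.8, -18.0, 238.4]
tool_rot: [2.015, 2.135, 0.296]
ft_force: [0.4, -0.4, -1.0]
grip_width: 0.126
gripper_force: 40.0
```

Run:
```python
from h import *; from plant import r
o=r.observe(); now(o); p,R=edge(-24,5,.28); plan(p,R,1,o)
b=r.capture("scene"); pickle.dump(b,open("pics/s2.pkl","wb"))
cv2.imwrite("pics/s2.png",cv2.resize(b["pixels"][200:320,280:420],None,fx=5,fy=5,interpolation=2)[:,:,::-1])
```

```text
xe -25.1 ze 13.1 dy -0.3 tilt 0.277 roll -0.001 yaw 0.058 F [ 0.4 -0.5 -1. ] grip 0.126
[ 0.1 -1.8  7.9] [-0.003  0.001  0.   ]
```

View pics/s2.png

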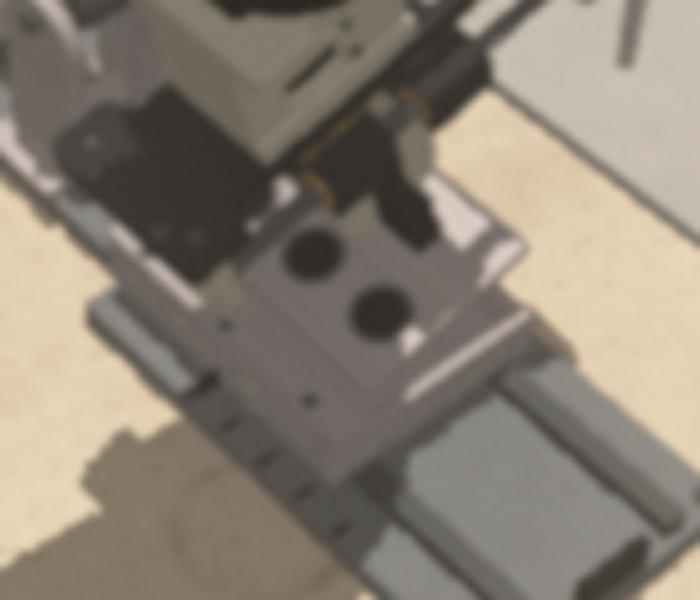

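The scene crop shows the tilted plate over the nest floor, with its near right corner at crop (370, 388), clear of the lip and just inside the right wall. I'll lower it with force checks.

Converted, 7.9 mm is 0.1264, -1.8 mm is -0.0288, -0.003 rad is -0.012.

Request:
step_hand(
  steps=[
    [0, 0.0016, -0.0288, 0.1264, -0.012, 0.004, 0],
    [0, 0, 0, 0, 0, 0, 0],
  ],
)

```text
clock: 6.15
ee_pos: [577.3, -17.1, 231.5]
tool_rot: [2.011, 2.134, 0.304]
ft_force: [0.4, -0.8, -1.1]
grip_width: 0.123
gripper_force: 40.0
```

```bash
python3 -c "
from h import *; from plant import r
now(r.observe())"
```

```text
xe -22.3 ze 6.2 dy 0.7 tilt 0.283 roll -0.000 yaw 0.059 F [ 0.3 -0.9 -1.1] grip 0.123
```

Request:
step_hand(
  steps=[
    [0, 0, -0.0096, 0.0352, 0, 0, 0],
    [0, 0, 0, 0, 0, 0, 0],
  ],
)

```text
clock: 6.4
ee_pos: [577.4, -17.0, 229.2]
tool_rot: [2.01, 2.134, 0.304]
ft_force: [-0.6, -0.2, -1.4]
grip_width: 0.126
gripper_force: 40.0
```

```bash
python3 -c "
from h import *; from plant import r
now(r.observe())"
```

```text
xe -22.3 ze 3.9 dy 0.7 tilt 0.283 roll -0.000 yaw 0.060 F [-0.6 -0.2 -1.4] grip 0.126
```

Request:
step_hand(
  steps=[
    [0, -0.0048, -0.0096, 0.0304, 0, 0, 0],
    [0, 0, 0, 0, 0, 0, 0],
  ],
)

```text
clock: 6.65
ee_pos: [577.3, -17.4, 227.0]
tool_rot: [2.011, 2.134, 0.303]
ft_force: [-0.2, 0.1, -1.5]
grip_width: 0.13
gripper_force: 40.0
```

```bash
python3 -c "
from h import *; from plant import r
now(r.observe())"
```

```text
xe -22.4 ze 1.7 dy 0.3 tilt 0.283 roll -0.000 yaw 0.060 F [-0.2  0.1 -1.5] grip 0.13
```

Request:
step_hand(
  steps=[
    [0, -0.0032, -0.0064, 0.0224, 0, 0, 0],
    [0, 0, 0, 0, 0, 0, 0],
  ],
)

```text
clock: 6.9
ee_pos: [577.3, -17.6, 225.6]
tool_rot: [2.011, 2.134, 0.303]
ft_force: [0.5, -0.2, -1.4]
grip_width: 0.129
gripper_force: 40.0
```

```bash
python3 -c "
from h import *; from plant import r
now(r.observe())"
```

```text
xe -22.4 ze 0.3 dy 0.1 tilt 0.283 roll -0.000 yaw 0.060 F [ 0.4 -0.3 -1.4] grip 0.129
```

Request:
step_hand(
  steps=[
    [0, 0, -0.0736, -0.0384, 0, 0, 0],
    [0, 0, -0.0768, -0.0224, 0, 0, 0],
    [0, 0, 0, 0, 0, 0, 0],
  ],
)

```text
clock: 7.28
ee_pos: [566.7, -18.2, 226.7]
tool_rot: [2.011, 2.134, 0.303]
ft_force: [-0.8, -0.5, -0.8]
grip_width: 0.126
gripper_force: 40.0
```

```bash
python3 -c "
from h import *; from plant import r
now(r.observe())"
```

```text
xe -33.0 ze 1.4 dy 0.2 tilt 0.283 roll 0.000 yaw 0.059 F [-0.8 -0.5 -0.8] grip 0.126
```

Request:
step_hand(
  steps=[
    [0, 0, -0.0688, -0.0208, 0, 0, 0],
    [0, 0, 0, 0, 0, 0, 0],
  ],
)

```text
clock: 7.52
ee_pos: [562.5, -18.5, 226.7]
tool_rot: [2.011, 2.134, 0.303]
ft_force: [0.8, -0.1, -0.9]
grip_width: 0.128
gripper_force: 40.0
```

```bash
python3 -c "
from h import *; from plant import r
now(r.observe())"
```

```text
xe -37.3 ze 1.4 dy 0.2 tilt 0.283 roll -0.000 yaw 0.059 F [ 0.8 -0.2 -0.9] grip 0.128
```

Units first: shifts go in shares of 62.5 mm and turns go in units of 0.25 rad. So -2.4 mm is -0.0384, -0.7 mm is -0.0112.

Request:
step_hand(
  steps=[
    [0, 0, -0.0384, -0.0112, 0, 0, 0],
    [0, 0, 0, 0, 0, 0, 0],
  ],
)

```text
clock: 7.78
ee_pos: [560.1, -18.6, 226.7]
tool_rot: [2.011, 2.134, 0.303]
ft_force: [0.3, 0.4, -1.3]
grip_width: 0.127
gripper_force: 40.0
```

Run:
```python
from h import *; from plant import r
o=r.observe(); now(o)
p,R=edge(-39.5,1.2,.283); q,Q=edge(-39.5,1.2,.1); plan(q,Q,4,p0=p,R0=R); print(p,q)
```

```text
xe -39.6 ze 1.4 dy 0.1 tilt 0.283 roll -0.000 yaw 0.059 F [ 0.3  0.4 -1.3] grip 0.127
[-0.   8.3  3.3] [0.046 0.    0.   ]
[-0.   8.4  2.9] [0.046 0.    0.   ]
[-0.   8.6  2.5] [0.046 0.    0.   ]
[-0.   8.7  2.1] [0.046 0.    0.   ]
[560.21822386 -18.85726653 226.50367795] [595.69182774 -16.79748729 223.15461849]
```

Converted, 8.4 mm is 0.1344, 8.3 mm is 0.1328, 0.046 rad is 0.184.

Request:
step_hand(
  steps=[
    [0, 0, 0.1328, 0.0528, 0.184, 0, 0],
    [0, 0, 0.1344, 0.0464, 0.184, 0, 0],
    [0, 0, 0, 0, 0, 0, 0],
  ],
)

```text
clock: 8.15
ee_pos: [578.8, -17.3, 225.0]
tool_rot: [2.058, 2.186, 0.209]
ft_force: [0.5, -0.7, -1.4]
grip_width: 0.128
gripper_force: 40.0
```

```bash
python3 -c "
from h import *; from plant import r
now(r.observe())"
```

```text
xe -38.6 ze 0.5 dy 0.2 tilt 0.192 roll -0.001 yaw 0.060 F [ 0.5 -0.7 -1.4] grip 0.128
```

Request:
step_hand(
  steps=[
    [0, 0, 0.1376, 0.04, 0.184, 0, 0],
    [0, 0, 0.1392, 0.0336, 0.184, 0, 0],
    [0, 0, 0, 0, 0, 0, 0],
  ],
)

```text
clock: 8.52
ee_pos: [596.1, -16.4, 223.2]
tool_rot: [2.105, 2.235, 0.111]
ft_force: [-0.1, 0.7, -1.9]
grip_width: 0.126
gripper_force: 40.0
```

Run:
```python
from h import *; from plant import r
o=r.observe(); now(o)
q,Q=edge(-39.7,0.6,.0); plan(q,Q,3,o)
```

```text
xe -39.0 ze 1.2 dy 0.2 tilt 0.100 roll -0.001 yaw 0.060 F [-0.1  0.7 -1.9] grip 0.126
[-0.1  5.9  2.3] [0.033 0.    0.001]
[-0.1  6.   2.1] [0.033 0.    0.001]
[-0.1  6.1  1.9] [0.033 0.    0.001]
```

Converted, 6 mm is 0.096, 5.9 mm is 0.0944, 0.033 rad is 0.132.

Request:
step_hand(
  steps=[
    [0, 0, 0.0944, 0.0368, 0.132, 0, 0],
    [0, 0, 0.096, 0.0336, 0.132, 0, 0],
    [0, 0, 0, 0, 0, 0, 0],
  ],
)

```text
clock: 8.9
ee_pos: [607.8, -15.8, 219.8]
tool_rot: [2.138, 2.269, 0.038]
ft_force: [-0.3, -0.0, -1.3]
grip_width: 0.123
gripper_force: 40.0
```

```bash
python3 -c "
from h import *; from plant import r
now(r.observe())"
```

```text
xe -39.9 ze 0.6 dy 0.2 tilt 0.034 roll -0.000 yaw 0.060 F [-0.3 -0.  -1.3] grip 0.123
```

Request:
step_hand(
  steps=[
    [0, 0, 0.0976, 0.0304, 0.132, 0, 0],
    [0, 0, 0, 0, 0, 0, 0],
  ],
)

```text
clock: 9.15
ee_pos: [613.9, -15.4, 218.2]
tool_rot: [2.154, 2.286, 0.001]
ft_force: [-0.3, 0.4, -1.6]
grip_width: 0.126
gripper_force: 40.0
```

Run:
```python
from h import *; from plant import r
o=r.observe(); now(o)
q,Q=edge(-39.7,0.2,.0); plan(q,Q,1,o)
```

```text
xe -39.9 ze 0.7 dy 0.2 tilt 0.001 roll -0.000 yaw 0.059 F [-0.3  0.4 -1.6] grip 0.126
[-0.3  0.5  0.6] [0.001 0.    0.001]
```

Converted, 0.8 mm is 0.0128.

Request:
step_hand(
  steps=[
    [0, 0, 0, 0.0128, 0, 0, 0],
    [0, 0, 0, 0, 0, 0, 0],
  ],
)

```text
clock: 9.4
ee_pos: [613.8, -15.5, 217.6]
tool_rot: [2.154, 2.286, 0.0]
ft_force: [-1.0, 0.2, -1.2]
grip_width: 0.128
gripper_force: 40.0
```

```bash
python3 -c "
from h import *; from plant import r
now(r.observe())"
```

```text
xe -40.2 ze 0.2 dy 0.1 tilt 0.001 roll -0.000 yaw 0.059 F [-1.   0.2 -1.2] grip 0.128
```

Request:
step_hand(
  steps=[
    [0, 0, 0, 0.0096, 0, 0, 0],
    [0, 0, 0, 0, 0, 0, 0],
  ],
)

```text
clock: 9.65
ee_pos: [613.9, -15.5, 217.5]
tool_rot: [2.154, 2.286, 0.0]
ft_force: [-3.3, 0.5, 6.7]
grip_width: 0.124
gripper_force: 40.0
```

```bash
python3 -c "
from h import *; from plant import r
now(r.observe())"
```

```text
xe -40.2 ze 0.1 dy 0.1 tilt 0.000 roll -0.000 yaw 0.059 F [-3.3  0.7  6.7] grip 0.124
```

Contact with the floor, in the right place. I'll release with a small opening, rise and look.

Converted, -40 mm is -0.64, -20 mm is -0.32.

Request:
step_hand(
  steps=[
    [0.2, 0, 0, 0, 0, 0, 0],
    [0.2, 0, 0, 0, 0, 0, 0],
    [0.2, 0, 0, -0.16, 0, 0, 0],
    [0.2, 0, 0, -0.32, 0, 0, 0],
    [0.2, 0, 0, -0.64, 0, 0, 0],
  ],
)

```text
clock: 10.28
ee_pos: [613.8, -15.3, 287.8]
tool_rot: [-2.154, -2.286, 0.003]
ft_force: [1.1, -0.0, 0.7]
grip_width: 0.198
gripper_force: 0.0
```

Request:
step_hand(
  steps=[
    [0.2, 0.32, -0.64, -0.8, 0, 0, 0],
    [0.2, 0.32, -0.64, -0.8, 0, 0, 0],
    [0.2, 0, 0, 0, 0, 0, 0],
    [0.2, 0, 0, 0, 0, 0, 0],
  ],
)

```text
clock: 10.78
ee_pos: [537.6, 17.5, 380.9]
tool_rot: [2.153, 2.286, 0.002]
ft_force: [0.7, -0.1, 0.0]
grip_width: 0.199
gripper_force: 0.0
```

```bash
python3 - <<'E'
from h import *; from plant import r
o=r.observe(); c=r.capture("wrist"); c["ee"]=o["ee_pos"]; c["rv"]=o["tool_rot"]
T=np.eye(4); T[:3,:3]=Ro.from_rotvec(c["rv"]).as_matrix(); T[:3,3]=c["ee"]
c["world_to_cam"]=np.linalg.inv(T@c["mount"]); b=r.capture("scene"); pickle.dump((c,b),open("pics/w3.pkl","wb"))
S=cv2.resize(b["pixels"][200:320,290:410],(480,480),interpolation=2)
W=c["pixels"][:480,230:550]
cv2.imwrite("pics/w3.png",np.hstack([W,S])[:,:,::-1])
E
```

```text
(no output)
```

View pics/w3.png

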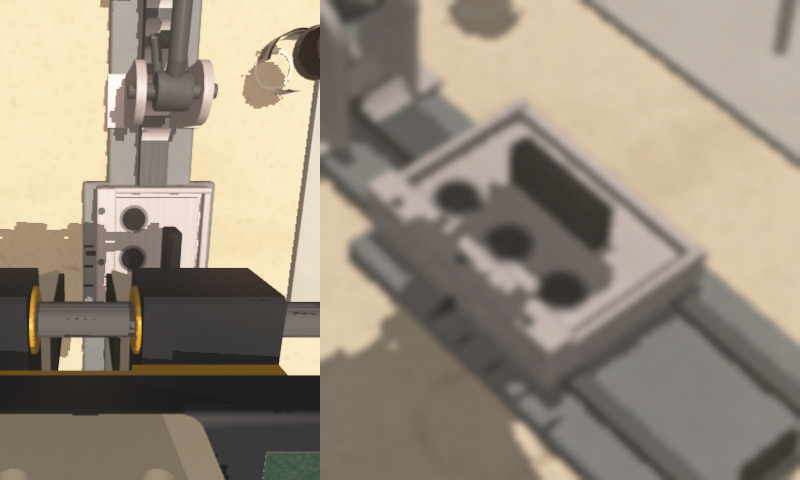

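The plate lies flat in the nest in both views: windows and rib are in place, there is an even gap to the walls, and its near edge is under the lip. Now the lever.

Run:
```python
from h import *; from plant import r
o=r.observe(); plan([585,224.8,325],tool(B),4,o)
```

```text
[51.1 14.8 13.6] [-0.  0.  0.]
[51.1 14.8 13.6] [-0.  0.  0.]
[51.1 14.8 13.6] [-0.  0.  0.]
[51.1 14.8 13.6] [-0.  0.  0.]
```

Converted, 51 mm is 0.816, 14.8 mm is 0.2368.

Request:
step_hand(
  steps=[
    [0, 0.816, 0.2368, 0.208, 0, 0, 0],
    [0, 0.816, 0.2368, 0.208, 0, 0, 0],
    [0, 0.816, 0.2368, 0.208, 0, 0, 0],
    [0, 0.816, 0.2368, 0.208, 0, 0, 0],
    [0, 0, 0, 0, 0, 0, 0],
  ],
)

```text
clock: 11.5
ee_pos: [584.4, 229.6, 324.5]
tool_rot: [-2.146, -2.292, 0.006]
ft_force: [-1.0, -0.5, -0.3]
grip_width: 0.009
gripper_force: 0.0
```

Request:
step_hand(
  steps=[
    [0, 0, 0, 0, 0, 0, 0],
    [0, 0, 0, 0, 0, 0, 0],
  ],
)

```text
clock: 11.75
ee_pos: [584.9, 222.5, 327.9]
tool_rot: [2.157, 2.283, -0.002]
ft_force: [-0.0, -0.7, -0.2]
grip_width: 0.001
gripper_force: 0.0
```

Run:
```python
from h import *; from plant import r
o=r.observe(); plan([585,224.8,305],tool(B),1,o)
c=r.capture("wrist"); c["ee"]=o["ee_pos"]; c["rv"]=o["tool_rot"]; b=r.capture("scene")
cv2.imwrite("pics/w4.png",np.hstack([c["pixels"][120:480,180:520],cv2.resize(b["pixels"][100:220,220:340],(360,360),interpolation=2)])[:,:,::-1])
```

```text
[ 2.3  0.2 22.9] [-0.     0.002 -0.002]
```

View pics/w4.png

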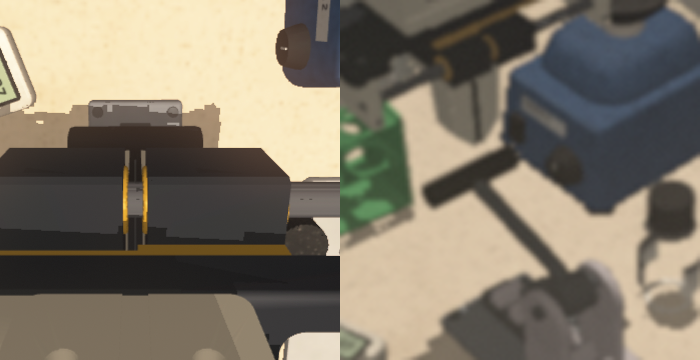

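The wrist crop shows the bar (columns 68–202) centred behind the closed fingers (column 136). The scene crop shows the fingers above the bar, with a blue mixer close by on the far side. I'll check its clearance from the gripper body.

Run:
```python
from h import *
t=pickle.load(open("pics/top0.pkl","rb")); s=pickle.load(open("pics/scene0.pkl","rb"))
def blue(c,x0,x1,y0,y1):
    h=cv2.cvtColor(c["pixels"],cv2.COLOR_RGB2HSV)[y0:y1,x0:x1]; return biggest((h[...,0]>100)&(h[...,0]<125)&(h[...,1]>80))+[x0,y0]
q=blue(t,120,225,80,185); 
for i in (q.sum(1).argmax(),q[:,1].argmax(),q[:,0].argmax()): 
    print("top",q[i],[ray(t,q[i],z).round(0)[0,:2].tolist() for z in (0,60,100)])
q=blue(s,260,360,90,170)
for i in (q[:,1].argmax(),q[:,0].argmin(),q[:,0].argmax()):
    print("scene",q[i],[ray(s,q[i],z).round(0)[0,:2].tolist() for z in (0,60,100)])
```

```text
top [202 164] [[707.0, 256.0], [692.0, 241.0], [683.0, 232.0]]
top [152 169] [[695.0, 364.0], [681.0, 343.0], [672.0, 330.0]]
top [204 161] [[713.0, 252.0], [699.0, 238.0], [689.0, 228.0]]Traceback (most recent call last):
  File "<stdin>", line 8, in <module>
  File "<stdin>", line 4, in blue
  File "h.py", line 12, in biggest
    cs,_=cv2.findContours(m.astype(np.uint8),cv2.RETR_EXTERNAL,cv2.CHAIN_APPROX_NONE); return max(cs,key=cv2.contourArea)[:,0]
                                                                                              ~~~^^^^^^^^^^^^^^^^^^^^^^^^
ValueError: max() iterable argument is empty
```

Converted, -12 mm is -0.192, 12 mm is 0.192.

Request:
step_hand(
  steps=[
    [0, 0.032, -0.192, 0.192, 0, 0, 0],
    [0, 0, 0, 0.128, 0, 0, 0],
    [0, 0, 0, 0, 0, 0, 0],
  ],
)

```text
clock: 12.22
ee_pos: [572.5, 225.5, 307.7]
tool_rot: [2.155, 2.286, -0.001]
ft_force: [0.6, 0.2, 0.2]
grip_width: 0.004
gripper_force: 0.0
```

Request:
step_hand(
  steps=[
    [0, 0, 0, 0.16, 0, 0, 0],
    [0, 0, 0, 0.192, 0, 0, 0],
    [0, 0, 0, 0.192, 0, 0, 0],
    [0, 0, 0, 0.192, 0, 0, 0],
    [0, 0, 0, 0.128, 0, 0, 0],
  ],
)

```text
clock: 12.85
ee_pos: [572.6, 226.0, 253.3]
tool_rot: [2.154, 2.286, -0.0]
ft_force: [-0.1, 1.9, 5.9]
grip_width: 0.002
gripper_force: 2.8
```

Request:
step_hand(
  steps=[
    [0, 0, 0, 0.064, 0, 0, 0],
    [0, 0, 0, 0, 0, 0, 0],
  ],
)

```text
clock: 13.1
ee_pos: [572.6, 225.6, 249.8]
tool_rot: [2.154, 2.286, -0.001]
ft_force: [1.7, 1.1, 2.7]
grip_width: 0.006
gripper_force: 1.2
```

Converted, 4 mm is 0.064.

Request:
step_hand(
  steps=[
    [0, 0, 0, 0.064, 0, 0, 0],
    [0, 0, 0, 0, 0, 0, 0],
  ],
)

```text
clock: 13.35
ee_pos: [572.6, 225.1, 246.1]
tool_rot: [2.155, 2.285, -0.001]
ft_force: [0.8, -1.1, 3.8]
grip_width: 0.004
gripper_force: 2.0
```

Request:
step_hand(
  steps=[
    [0, 0, 0, 0.032, 0, 0, 0],
    [0, 0, 0, 0, 0, 0, 0],
  ],
)

```text
clock: 13.6
ee_pos: [572.6, 224.9, 244.3]
tool_rot: [2.155, 2.285, -0.001]
ft_force: [0.5, -1.4, 5.6]
grip_width: 0.004
gripper_force: 3.0
```

Request:
step_hand(
  steps=[
    [0, 0, 0, 0.0192, 0, 0, 0],
    [0, 0, 0, 0, 0, 0, 0],
  ],
)

```text
clock: 13.85
ee_pos: [572.7, 224.8, 243.7]
tool_rot: [2.155, 2.285, -0.001]
ft_force: [-1.6, -3.3, 12.8]
grip_width: 0.002
gripper_force: 6.4
```

Request:
step_hand(
  steps=[
    [0, 0, 0, 0.016, 0, 0, 0],
    [0, 0, 0, 0, 0, 0, 0],
  ],
)

```text
clock: 14.1
ee_pos: [572.7, 224.7, 243.3]
tool_rot: [2.155, 2.285, 0.0]
ft_force: [-3.7, -3.5, 18.2]
grip_width: 0.005
gripper_force: 9.2
```

Stroke 1 reached the hard stop. I'll let the lever up, wait, and check the carriage.

Converted, -16 mm is -0.256, -14 mm is -0.224.

Request:
step_hand(
  steps=[
    [0, 0, 0, -0.192, 0, 0, 0],
    [0, 0, 0, -0.192, 0, 0, 0],
    [0, 0, 0, -0.224, 0, 0, 0],
    [0, 0, 0, -0.256, 0, 0, 0],
    [0, 0, 0, -0.224, 0, 0, 0],
  ],
)

```text
clock: 14.72
ee_pos: [572.4, 225.8, 310.8]
tool_rot: [2.154, 2.286, -0.0]
ft_force: [-0.5, -0.2, 0.3]
grip_width: 0.002
gripper_force: 0.0
```

Request:
step_hand(
  steps=[
    [0, 0, 0, 0, 0, 0, 0],
    [0, 0, 0, 0, 0, 0, 0],
    [0, 0, 0, 0, 0, 0, 0],
    [0, 0, 0, 0, 0, 0, 0],
  ],
)

```text
clock: 15.22
ee_pos: [572.3, 225.9, 309.2]
tool_rot: [2.154, 2.286, -0.002]
ft_force: [-0.0, -1.1, 0.1]
grip_width: 0.008
gripper_force: 0.0
```

Create car.py:
```python
from h import *; from plant import r
b=r.capture("scene"); c=r.capture("top"); pickle.dump((b,c),open("pics/car.pkl","wb"))
def ypos(c,reg,lo=40,hi=300):
    v=cv2.cvtColor(c["pixels"],cv2.COLOR_RGB2HSV)[...,2]; x0,x1,y0,y1=reg
    n,l,st,ce=cv2.connectedComponentsWithStats((v[y0:y1,x0:x1]<80).astype(np.uint8))
    for i in range(1,n):
        if 25<st[i,4]<400:
            w=ray(c,ce[i]+[x0,y0],36)[0]; print(st[i,4],"nest-frame x %.1f y %.1f"%(w@EX-NX,w@EY+49.5),end="; ")
    print()
print("scene");ypos(b,(300,400,220,330)); print("top");ypos(c,(295,400,188,240))
```

```bash
python3 car.py
```

```text
scene
72 nest-frame x -18.0 y 81.1; 305 nest-frame x 24.0 y -6.8; 47 nest-frame x -14.1 y 23.4; 51 nest-frame x -14.1 y -12.7; 54 nest-frame x -13.9 y -48.8; 26 nest-frame x -19.4 y -157.6; 
top
169 nest-frame x 15.5 y -17.5; 28 nest-frame x -1.3 y -148.7; 46 nest-frame x -16.4 y -52.2; 41 nest-frame x -16.6 y 19.9; 45 nest-frame x -16.3 y -15.9;
```

The carriage moved on by about 16 mm from its start offset, so it is at mark 1, and the plate is still seated (windows at x −16.4). Stroke 2.

Request:
step_hand(
  steps=[
    [0, 0, 0, 0.192, 0, 0, 0],
    [0, 0, 0, 0.192, 0, 0, 0],
    [0, 0, 0, 0.224, 0, 0, 0],
    [0, 0, 0, 0.224, 0, 0, 0],
    [0, 0, 0, 0.128, 0, 0, 0],
  ],
)

```text
clock: 15.95
ee_pos: [572.5, 225.7, 248.8]
tool_rot: [2.154, 2.286, -0.001]
ft_force: [0.5, 0.9, 6.4]
grip_width: 0.004
gripper_force: 2.6
```

Request:
step_hand(
  steps=[
    [0, 0, 0, 0.064, 0, 0, 0],
    [0, 0, 0, 0.032, 0, 0, 0],
    [0, 0, 0, 0.0272, 0, 0, 0],
    [0, 0, 0, 0, 0, 0, 0],
  ],
)

```text
clock: 16.45
ee_pos: [572.7, 224.8, 243.3]
tool_rot: [2.155, 2.285, -0.0]
ft_force: [-4.0, -1.0, 18.4]
grip_width: 0.005
gripper_force: 8.9
```

Request:
step_hand(
  steps=[
    [0, 0, 0, -0.192, 0, 0, 0],
    [0, 0, 0, -0.192, 0, 0, 0],
    [0, 0, 0, -0.224, 0, 0, 0],
    [0, 0, 0, -0.256, 0, 0, 0],
    [0, 0, 0, -0.224, 0, 0, 0],
  ],
)

```text
clock: 17.08
ee_pos: [572.5, 225.8, 311.2]
tool_rot: [2.154, 2.286, -0.0]
ft_force: [0.2, 0.5, -0.6]
grip_width: 0.005
gripper_force: 0.0
```

Request:
step_hand(
  steps=[
    [0, 0, 0, 0, 0, 0, 0],
    [0, 0, 0, 0, 0, 0, 0],
    [0, 0, 0, 0, 0, 0, 0],
    [0, 0, 0, 0, 0, 0, 0],
  ],
)

```text
clock: 17.58
ee_pos: [572.3, 225.9, 309.6]
tool_rot: [2.154, 2.286, -0.002]
ft_force: [-0.3, -0.1, -0.1]
grip_width: 0.006
gripper_force: 0.0
```

```bash
python3 car.py
```

```text
scene
102 nest-frame x -18.1 y 71.5; 317 nest-frame x 24.0 y -26.9; 51 nest-frame x -14.5 y 3.4; 55 nest-frame x -14.2 y -33.1; 55 nest-frame x -14.0 y -68.9; 26 nest-frame x -19.4 y -157.6; 
top
170 nest-frame x 15.8 y -37.4; 28 nest-frame x -1.3 y -148.7; 49 nest-frame x -16.4 y -35.9; 49 nest-frame x -16.6 y -72.2; 44 nest-frame x -16.5 y 0.0;
```

Advanced by exactly 20.0 mm. Stroke 3.

Request:
step_hand(
  steps=[
    [0, 0, 0, 0.192, 0, 0, 0],
    [0, 0, 0, 0.192, 0, 0, 0],
    [0, 0, 0, 0.224, 0, 0, 0],
    [0, 0, 0, 0.224, 0, 0, 0],
    [0, 0, 0, 0.128, 0, 0, 0],
  ],
)

```text
clock: 18.3
ee_pos: [572.6, 225.7, 249.1]
tool_rot: [2.154, 2.286, -0.001]
ft_force: [1.5, 1.7, 5.4]
grip_width: 0.003
gripper_force: 2.6
```

Request:
step_hand(
  steps=[
    [0, 0, 0, 0.064, 0, 0, 0],
    [0, 0, 0, 0.032, 0, 0, 0],
    [0, 0, 0, 0.0288, 0, 0, 0],
    [0, 0, 0, 0, 0, 0, 0],
  ],
)

```text
clock: 18.8
ee_pos: [572.7, 224.8, 243.4]
tool_rot: [2.155, 2.285, -0.0]
ft_force: [-3.5, -2.1, 15.9]
grip_width: 0.005
gripper_force: 8.1
```

Request:
step_hand(
  steps=[
    [0, 0, 0, -0.192, 0, 0, 0],
    [0, 0, 0, -0.192, 0, 0, 0],
    [0, 0, 0, -0.224, 0, 0, 0],
    [0, 0, 0, -0.256, 0, 0, 0],
    [0, 0, 0, -0.224, 0, 0, 0],
  ],
)

```text
clock: 19.42
ee_pos: [572.5, 225.8, 311.4]
tool_rot: [2.154, 2.286, -0.0]
ft_force: [1.2, 1.1, -0.4]
grip_width: 0.006
gripper_force: 0.0
```

Request:
step_hand(
  steps=[
    [0, 0, 0, -0.48, 0, 0, 0],
    [0, 0, 0, 0, 0, 0, 0],
    [0, 0, 0, 0, 0, 0, 0],
    [0, 0, 0, 0, 0, 0, 0],
  ],
)

```text
clock: 19.92
ee_pos: [572.1, 226.0, 339.5]
tool_rot: [-2.154, -2.286, 0.003]
ft_force: [0.4, 0.3, -0.4]
grip_width: 0.005
gripper_force: 0.0
```

```bash
python3 car.py; python3 -c "
import pickle,cv2,numpy as np
b,c=pickle.load(open('pics/car.pkl','rb'))
cv2.imwrite('pics/end.png',np.hstack([cv2.resize(b['pixels'][120:360,240:440],(400,480)),cv2.resize(c['pixels'][130:330,190:357],(400,480))])[:,:,::-1])"
```

```text
scene
135 nest-frame x -18.0 y 61.1; 328 nest-frame x 23.9 y -47.5; 51 nest-frame x -14.4 y -17.0; 55 nest-frame x -14.4 y -53.1; 57 nest-frame x -14.0 y -89.2; 26 nest-frame x -19.4 y -157.6; 
top
175 nest-frame x 15.7 y -57.6; 28 nest-frame x -1.3 y -148.7; 47 nest-frame x -16.7 y -56.0; 51 nest-frame x -16.6 y -92.0; 45 nest-frame x -16.5 y -20.0;
```

View pics/end.png

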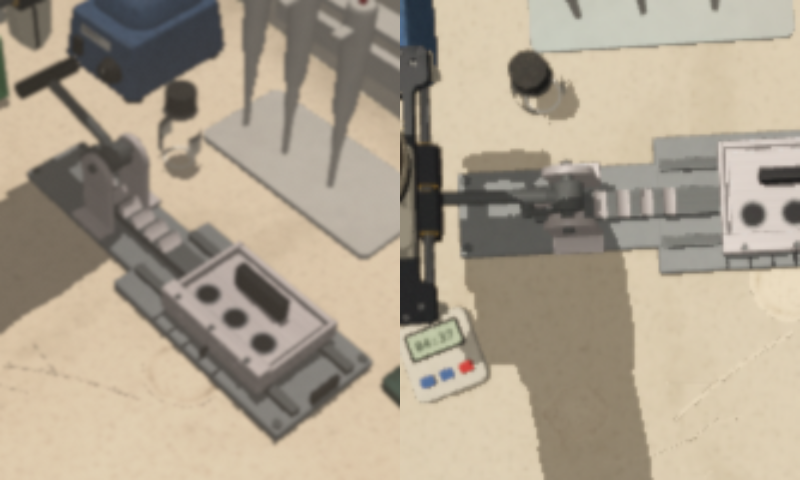

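The scene view shows the carriage advanced by three teeth (the last step was 20 mm). The plate is flat in the nest, the lever is up and clear of the fingers, and the bottle and timer have not moved.

```bash
python3 -c "
from plant import r
print(r.sign_off())"
```

```text
the job is handed in; nothing more can be done
None
```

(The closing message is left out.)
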